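Fetch the staples from under the cross-stacked cartons

TASK

The green box of staples stands in the gap between two kraft cartons, under two more that bridge the gap. First set both upper cartons (red tape and blue tape) down flat on the dark green side mat, then put the box of staples upright in the red tray. Finally lay each upper carton back just where it lay at the start, across both lower cartons, and do not shift the two lower cartons, the date stamp or the tape measure.

Things in the scene. Friction and masses are not known exactly. Their poses are not given: they have to be found in the camera images.
- carton_red: closed kraft cardboard carton 150 x 54 x 40 mm (its own x, y, z), sealed with a bright red tape along its top, 0.2 to 0.4 kg, loose; origin at the centre of its underside. Upper course, underside 40 mm above the table, long x axis across the two lower cartons, about 32 mm of each end on them; grip it across its 54 mm width. Nearer or farther of the two.
- carton_blue: closed kraft cardboard carton 150 x 54 x 40 mm (its own x, y, z), sealed with a blue tape along its top, 0.2 to 0.4 kg, loose; origin at the centre of its underside. It lies in the upper course beside the red-taped one, parallel to it with about 42 mm free between them; grip it across its 54 mm width.
- carton_black: closed kraft cardboard carton 150 x 54 x 40 mm (its own x, y, z), sealed with a black tape, about 0.7 kg, loose; origin at the centre of its underside. Lower course, on the table, its long x axis roughly away from the robot; to be left where it is.
- carton_white: closed kraft cardboard carton 150 x 54 x 40 mm (its own x, y, z), sealed with a white tape, about 0.7 kg, loose; origin at the centre of its underside. Lower course, on the table, parallel to the black-taped one on its +y (left) side, with an 85 mm wide gap between the two; to be left where it is.
- staples: small closed green and white box, 38 x 75 x 24 mm (its own x, y, z), loose; origin at the centre of its underside. It stands on the table in the gap between the lower cartons, its 75 mm length across the gap, seen from above between the two upper cartons; grip it across its 38 mm width (along its x).
- side_mat: flat dark green mat with a thin pale border line, 240 x 190 x 3 mm (its own x, y, z), fixed; origin at the centre of its underside. The side area: room for both upper cartons next to each other along its x, their long sides along its y.
- tray: shallow open red tray, 150 x 125 x 16 mm outside (its own x, y, z), walls 4 mm and floor 4 mm thick, fixed; origin at the centre of its underside.
- date_stamp: black self-inking stamp standing upright, 58 x 46 x 93 mm; origin at the centre of its underside; bystander.
- tape_measure: yellow tape measure, 34 x 101 x 64 mm; origin at the centre of its underside; bystander.
Mind the look-alikes: they are no part of the job. What is shaped like the staples but pink or purple is not meant.

How it is judged:
On the way, in this order (a step that is already met when the one before it is completed fails the run):
1. both upper cartons stand flat on the side mat at the same time, released and at rest (centres within 100 mm along its x and 75 mm along its y of the mat's centre) (x of carton_red in the frame of side_mat between -0.1 and 0.1 m and y of carton_red in the frame of side_mat between -0.075 and 0.075 m and z of each of carton_red, carton_blue in the frame of side_mat below 0.012 m and angle between each of carton_red, carton_blue's own z axis and vertical below 0.1 rad and linear speed of each of carton_red, carton_blue below 0.02 m/s and angular speed of each of carton_red, carton_blue below 0.2 rad/s and contact force between each of carton_red, carton_blue and the fingers below 0.1 N and x of carton_blue in the frame of side_mat between -0.1 and 0.1 m and y of carton_blue in the frame of side_mat between -0.075 and 0.075 m), for 0.2 s.
2. the box of staples is in the red tray, upright on its floor, released and at rest (x of staples in the frame of tray between -0.06 and 0.06 m and y of staples in the frame of tray between -0.05 and 0.05 m and z of staples in the frame of tray below 0.015 m and angle between staples's own z axis and vertical below 0.1 rad and linear speed of staples below 0.02 m/s and angular speed of staples below 0.2 rad/s and contact force between staples and the fingers below 0.1 N), for 0.2 s.
At the end, for the whole second after the job is handed in: Staples box upright on the floor of the red tray; red- and blue-taped cartons each within 15 mm of where they began, flat across the two lower cartons and square to them within 0.15 rad; lower cartons within 15 mm of where they began; all released and at rest (all of step 2 and distance of each of carton_red, carton_blue, carton_black, carton_white from where it was at the start of the episode below 0.015 m and angle between the x axis of each of carton_red, carton_blue and the y axis of carton_black, either way round below 0.15 rad and angle between each of carton_red, carton_blue's own z axis and vertical below 0.06 rad and linear speed of each of carton_red, carton_blue below 0.02 m/s and angular speed of each of carton_red, carton_blue below 0.2 rad/s and contact force between each of carton_red, carton_blue and the fingers below 0.1 N); the robot touches nothing.
It fails at once if the black-taped lower carton is shifted by more than 15 mm (distance of carton_black from where it was at the start of the episode above 0.015 m).
It fails at once if the white-taped lower carton is shifted by more than 15 mm (distance of carton_white from where it was at the start of the episode above 0.015 m).
It fails at once if the date stamp is shifted by more than 20 mm (distance of date_stamp from where it was at the start of the episode above 0.02 m).
It fails at once if the tape measure is shifted by more than 20 mm (distance of tape_measure from where it was at the start of the episode above 0.02 m).
It also fails if it takes over 115 s, if anything falls off the work surface, if the arm or the gripper's body presses on something with over 40 N, if the wrist force passes 120 N, or if a joint passes its speed limit or range.

ROBOT

A 6-joint arm with a two-finger parallel gripper is mounted at the origin on a cart in front of the work surface, level with it; the furniture and walls round the work are solid. World frame = base frame: x ahead of the robot, y to its left, z up, the work surface at z = 0. Lengths are in m, angles in rad, forces in N, time in s.
With the tool pointing down it reaches from about 0.325 to 0.85 m from the base axis. Payload 15.5 kg.
Tool frame: the origin (TCP) lies midway between the tips of the shut fingers; the grasp point (between the pads) lies 19 mm behind it; z points along the fingers, y is the line along which they close (so a half turn about z gives the same grasp; the last joint's range is limited). The gripper opens to 91 mm and grips with 3 to 60 N. Pads are 32 mm wide; open, the fingers measure 118 mm over their backs; the gripper's body (76 mm by 178 mm) begins 60 mm behind the grasp point.
Start: joints at [-1.286, 0.494, 1.345, -0, 1.302, -0.096], TCP at [0.232, -0.58, 0.214] pointing down, gripper open.
Joint ranges: [-2.91, 2.91], [-0.82, 2.16], [0.22, 2.67], [-1.22, 4.37], [0.12, 2.79], [-3.08, 3.08]. Speed limits (rad/s): [1.89, 1.89, 2.57, 3.01, 3.01, 3.01].

INTERFACE

Orientations are given as a rotation vector (axis times angle).
In Python, from rig import monitor, eyes, ticket gives the robot as it stands.
- The arm moves only by the tool carry_out, never from a script. Its argument "targets" is a list of rows, each an object of numbers: "tx", "ty", "tz": the shift along the tool's x, y, z in mm; "rx", "ry", "rz": the turn, a rotation vector about the tool's x, y, z in rad; "grip": the finger opening in mm, from 0 to 91.2. A call has 1 to 20 rows; each row is the pose to reach, as a shift and turn from the pose commanded when the call began, along the tool's axes at that moment; what a row does not reach only later rows make up. A row lasts 1/8 s, in which the tool goes at most 62.5 mm and 10.7 degrees, less where a joint would pass 70% of its speed; a pose out of reach is approached as far as the arm can. A call with a gripper value outside its range is refused whole. The fingers move at their own pace and stop on an object; "grip_force" is the grip in N (left out, the last holds). Time passes only in rows, so rows that repeat a pose let the fingers close. It gives the time, the measured TCP pose, the force, the opening and the grip force at its end, in the units of the state.
- monitor.get_state(): the state, without advancing time (a new reading comes with each control period).
- eyes.get_image(name): name is "scene" or "top" or "wrist"; returns a dict with "frame" (384x512x3 uint8, red, green, blue), "range_z" (384x512 float32, m along the optical axis (not along the pixel's ray), 0 where there is no reading), "camera_matrix" (3x3 intrinsics, pixels), "k1" (the pictures are not rectified: a ray, as slopes to the right and down, at radius r is drawn at 1 + k1 r^2 times it, then the intrinsics apply), "pose" (4x4, takes a point from camera to world coordinates); the wrist camera has in their place "T_tool_cam" (4x4, takes a point from camera to tool coordinates, whose origin is the TCP and whose axes are the flange's). Camera axes: x right, y up, looking along -z (the intrinsics and any distortion apply to the point x, -y, -z); pixel columns grow to the right and rows downward; lengths in m; the calibration is good to about 2 mm. A picture is of the moment at which its call begins: read the wrist's pose just before it.
- ticket.close_job(): hands the job in; it is judged then, once.
The state is a dict: "t": time; "q": joint angles; "qd": joint speeds; "tau": joint torques, N m; "ee_pos": TCP position; "tcp_rot": TCP orientation; "force": force on the tool from outside, world axes, zero at the start; "ft_torque": the same for the moment, N m; "gripper_width": finger opening in m; "gripper_force": force on a finger pad.
Only numpy, scipy, OpenCV 4.12 (cv2) and the standard library are available. Lean on these libraries where they do the work, as an engineer would, in place of code of your own. Each camera call takes 0.05 s, during which the arm holds its last target. There are 200 camera calls.

## Working session

There is one attempt and no reset: what is moved stays moved. The work goes in short steps, Python scripts to look and compute and a tool call to move; the robot and the scene stay as the last step left them, time stands still between calls to the robot, and variables do not carry over. Pictures are saved under pics/ and viewed, at most 14 in all, crops included, and the job is handed in when it is done.

Besides the shell and the picture viewer there is one more tool, called after ">>>" in YAML: its name, and indented under it one key for each argument. carry_out: Moves the arm, as the interface text tells. Its arguments: {"type":"object","properties":{"targets":{"type":"array"},"grip_force":{"type":"number"}},"required":["targets"]}

```bash
mkdir -p pics; ls; cat > h.py <<'E'
import numpy as np, cv2
from rig import monitor, eyes, ticket
def save(name,fn):
    d=eyes.get_image(name); np.savez('pics/'+fn+'.npz',**d)
    cv2.imwrite('pics/'+fn+'.png',d['frame'][:,:,::-1]); return d
def cloud(d,pose=None):
    K=d['camera_matrix'];k1=float(d['k1']);z=d['range_z'];P=d['pose'] if pose is None else pose
    v,u=np.mgrid[:z.shape[0],:z.shape[1]]
    xd=(u-K[0,2])/K[0,0];yd=(v-K[1,2])/K[1,1];x,y=xd.copy(),yd.copy()
    for _ in range(15):
        s=1+k1*(x*x+y*y);x,y=xd/s,yd/s
    p=np.stack([x*z,-y*z,-z,np.ones_like(z)],-1)
    w=(p@P.T)[...,:3]; w[z<=0]=np.nan; return w
E
python3 - <<'E'
from h import *
print(monitor.get_state())
d=save('top','top0');w=cloud(d)
save('scene','sc0')
print(d['pose'],d['camera_matrix'],d['k1'])
E
```

```text
pics
{'t': 0.0, 'q': array([-1.28551649e+00,  4.94213861e-01,  1.34613733e+00,  5.44259642e-06,
        1.30248667e+00, -9.54895030e-02]), 'qd': array([-2.22585386e-04, -3.71934863e-05,  4.29473324e-04, -4.00431301e-04,
       -8.91751249e-05,  2.35903919e-03]), 'tau': array([ 1.68978328e-03, -8.78818488e+01, -3.81844854e+01,  7.08073564e-02,
        5.33295271e-02, -5.76673096e-05]), 'ee_pos': array([ 0.23217485, -0.57986531,  0.21331709]), 'tcp_rot': array([-3.08361157e+00, -5.94267504e-01,  1.77057741e-04]), 'force': array([ 0.6237339 , -1.3265584 ,  0.27926536]), 'ft_torque': array([ 0.02026744, -0.01200243,  0.04835657]), 'gripper_force': 0.0, 'gripper_width': 0.09093039646438783}
[[-0.0167734   0.98769742 -0.15547495  0.44736404]
 [-0.99903902 -0.02285323 -0.03740019 -0.0236502 ]
 [-0.04049317  0.15469821  0.98713159  0.99106769]
 [ 0.          0.          0.          1.        ]] [[378.30246816   0.         254.98851758]
 [  0.         378.30246816 188.19025521]
 [  0.           0.           1.        ]] -0.04460046389587999
```

View pics/top0.png

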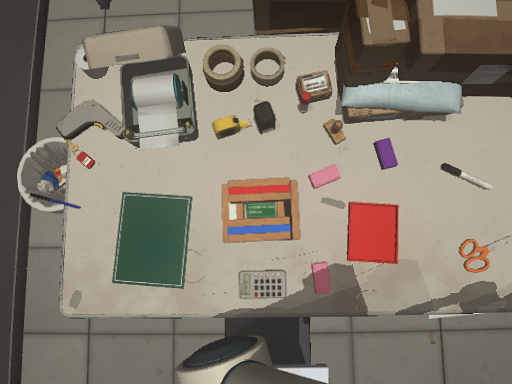

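View pics/sc0.png

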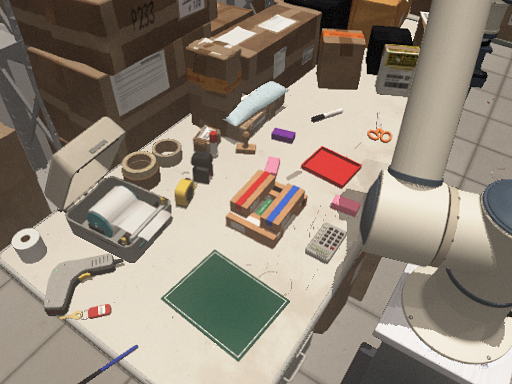

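The top view shows the red-taped carton at (260,189), which is the farther one, and the blue-taped carton at (260,228), which is nearer. The green staples box is between them at (262,210). The mat is at (152,240), the tray at (373,233), the date stamp at (264,117) and the tape measure at (228,125).

Things that could be taken for the staples: pink (324,176), pink (321,277), purple (386,153). I choose the green box at (262,210) and will check it in a close crop.

```bash
cat > m.py <<'E'
from h import *
def rect(p):
    r=cv2.minAreaRect((p[:,:2]*1000).astype(np.float32)); return r
def fit(w,m,lab):
    n,L,s,_=cv2.connectedComponentsWithStats(m.astype(np.uint8))
    for i in range(1,n):
        if s[i,4]<60: continue
        p=w[L==i]; (c,sz,a)=rect(p); b=cv2.boxPoints((c,sz,a))
        e=max([(np.linalg.norm(b[j+1]-b[j]),*(b[j+1]-b[j])) for j in range(3)])
        print(lab,'px',s[i,:5],'c',np.round(c,1),'sz',np.round(sz,1),'long yaw',round(float(np.arctan2(e[2],e[1])),3),'zmed',round(float(np.median(p[:,2]))*1000,1))
E
python3 - <<'E'
from m import *
d=dict(np.load('pics/top0.npz'));w=cloud(d);z=w[...,2];f=d['frame'].astype(int)
roi=np.zeros(z.shape,bool);roi[172:250,215:305]=1
R,G,B=f[...,0],f[...,1],f[...,2]
print('table z',np.nanmedian(z[250:262,220:300]))
fit(w,roi&(z>.065)&(z<.1),'upper')
fit(w,roi&(z>.03)&(z<.055),'lower')
roi2=np.zeros(z.shape,bool);roi2[198:222,240:285]=1
fit(w,roi2&(z>.012)&(z<.034),'gap')
g=(G>R+15)&(G>B)
fit(w,g&roi2,'green')
fit(w,(R>150)&(R>B+60)&(R>G+60),'red'); fit(w,(B>R+50)&roi,'blue')
h=np.zeros(z.shape,bool);h[180:300,100:205]=1
fit(w,h&((R<70)&(G>R+10)),'mat')
h=np.zeros(z.shape,bool);h[60:150,200:345]=1
fit(w,h&(z>.03),'byst')
im=cv2.resize(d['frame'][170:252,205:315,::-1],None,fx=6,fy=6,interpolation=cv2.INTER_CUBIC);cv2.imwrite('pics/crop0.png',im)
E
```

```text
table z 0.00038747622672896664
upper px [ 228  178   62   25 1382] c [587.1   2.8] sz [ 54.5 150.1] long yaw -1.544 zmed 80.4
upper px [ 228  217   62   26 1391] c [491.1   4.2] sz [ 54.3 147.5] long yaw -1.534 zmed 80.5
lower px [274 180  26  60 710] c [541.1 -64.7] sz [149.6  58.5] long yaw 0.02 zmed 40.5
lower px [222 184  24  59 570] c [536.4  67.8] sz [ 59.  147.7] long yaw 3.14 zmed 40.6
gap px [246 203  29  16 440] c [541.9   1.2] sz [72.2 38.6] long yaw 1.55 zmed 24.7
green px [246 203  30  15 411] c [539.2   2.6] sz [76.9 27.2] long yaw 1.269 zmed nan
red px [ 77 152  10  13  65] c [698.8 486.6] sz [31.  23.4] long yaw 0.821 zmed 8.4
red px [310 164  31  23 362] c [ 630.7 -172. ] sz [38.3 77.1] long yaw -1.171 zmed nan
red px [228 184  63  11 520] c [590.8 -75.3] sz [ 2.4 29.2] long yaw -0.006 zmed nan
red px [ 348  202   51   62 2772] c [nan nan] sz [0. 0.] long yaw nan zmed nan
red px [461 239  29  33 345] c [ 417.4 -542.4] sz [71.7 80.6] long yaw -0.02 zmed 9.1
red px [313 263  14  10  72] c [ 396.3 -144.7] sz [19.6 35.2] long yaw -1.457 zmed 25.5
blue px [228 224  63  11
[... 154 characters left out ...]
mat px [112 197  80  91 214] c [473.6 288.3] sz [190.  236.9] long yaw -0.087 zmed 3.4
byst px [203  60  41  28 698] c [914.4  92.2] sz [ 79.8 108.6] long yaw -1.538 zmed 62.3
byst px [250  60  35  22 304] c [918.6 -23.5] sz [91.1 60.3] long yaw 1.45 zmed 44.5
byst px [337  60   8  47 230] c [ 870.9 -219.1] sz [ 15.6 145.7] long yaw -0.023 zmed 75.1
byst px [296  70  36  40 916] c [ 859.4 -146.4] sz [88.3 96. ] long yaw -1.33 zmed 51.8
byst px [253 101  22  31 470] c [780.3 -13.3] sz [58.3 45.3] long yaw 0.37 zmed 91.4
byst px [212 115  28  21 400] c [764.1  84.5] sz [34.2 68.2] long yaw -1.257 zmed 61.5
byst px [332 120  11  12  93] c [ 749.6 -199.6] sz [23.  23.2] long yaw -0.772 zmed 72.3
```

View pics/crop0.png

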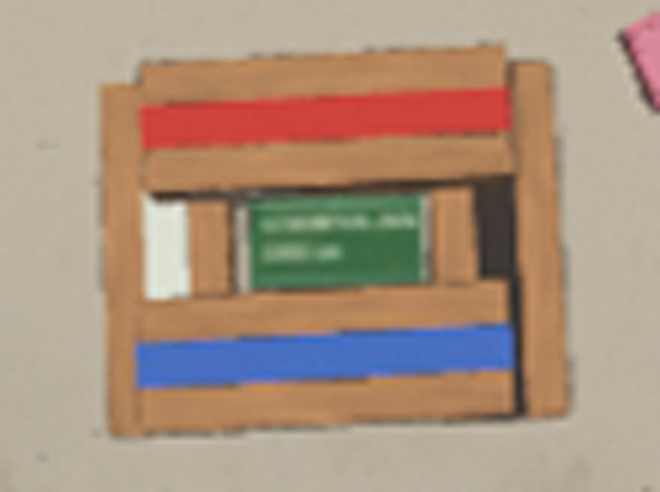

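The close crop confirms the choice: the green/white box sits between the red-taped (far) and blue-taped (near) cartons.

```bash
cat > go.py <<'E'
import sys; from h import *
from scipy.spatial.transform import Rotation as Rn
def shift(x,y,z,yaw):
    s=monitor.get_state();R=Rn.from_rotvec(s['tcp_rot'])
    t=R.inv().apply(np.array([x,y,z])-s['ee_pos']*1000)
    T=Rn.from_matrix(np.array([[np.cos(yaw),np.sin(yaw),0],[np.sin(yaw),-np.cos(yaw),0],[0,0,-1]]).T.T)
    print('t',s['t'],'shift',np.round(t,1),'rot',np.round((R.inv()*T).as_rotvec(),3))
if __name__=='__main__': shift(*map(float,sys.argv[1:5]))
E
python3 go.py 540 0 260 1.60
```

```text
t 0.1 shift [ 501.3 -424.   -46.1] rot [-1.000e-03 -1.000e-03 -1.219e+00]
```

>>> carry_out:
  targets:
    - {"tx": 20, "ty": -17, "tz": -5, "rz": -0.06}
    - {"tx": 60, "ty": -51, "tz": -15, "rz": -0.16}
    - {"tx": 110, "ty": -93, "tz": -25, "rz": -0.28}
    - {"tx": 160, "ty": -135, "tz": -35, "rz": -0.4}
    - {"tx": 210, "ty": -178, "tz": -46, "rz": -0.52}
    - {"tx": 260, "ty": -220, "tz": -46, "rz": -0.64}
    - {"tx": 310, "ty": -262, "tz": -46, "rz": -0.76}
    - {"tx": 360, "ty": -305, "tz": -46, "rz": -0.88}
    - {"tx": 410, "ty": -347, "tz": -46, "rz": -1.0}
    - {"tx": 450, "ty": -381, "tz": -46, "rz": -1.1}
    - {"tx": 480, "ty": -406, "tz": -46, "rz": -1.17}
    - {"tx": 495, "ty": -419, "tz": -46, "rz": -1.21}
    - {"tx": 501, "ty": -424, "tz": -46, "rz": -1.219}
    - {"tx": 501, "ty": -424, "tz": -46, "rz": -1.219}
    - {"tx": 501, "ty": -424, "tz": -46, "rz": -1.219}
    - {"tx": 501, "ty": -424, "tz": -46, "rz": -1.219, "grip": 78}
    - {"tx": 501, "ty": -424, "tz": -46, "rz": -1.219, "grip": 78}

```text
invalid input at $.targets[0]: expected keys tx, ty, tz, rx, ry, rz, grip
```

```bash
cat > wr.py <<'E'
from m import *
from scipy.spatial.transform import Rotation as Rn
def wrist(fn):
    s=monitor.get_state();T=np.eye(4);T[:3,:3]=Rn.from_rotvec(s['tcp_rot']).as_matrix();T[:3,3]=s['ee_pos']
    d=save('wrist',fn); return d,cloud(d,T@d['T_tool_cam'])
E
python3 - <<'E'
from wr import *
d,w=wrist('w0');z=w[...,2]
fit(w,(z>.065)&(z<.1),'upper')
fit(w,(z>.03)&(z<.055),'lower')
fit(w,(z>.015)&(z<.03),'box')
from go import shift; shift(587,3,130,1.60)
E
```

```text
t 0.15 shift [ 546.1 -409.2   83.9] rot [-1.000e-03 -1.000e-03 -1.219e+00]
```

View pics/w0.png

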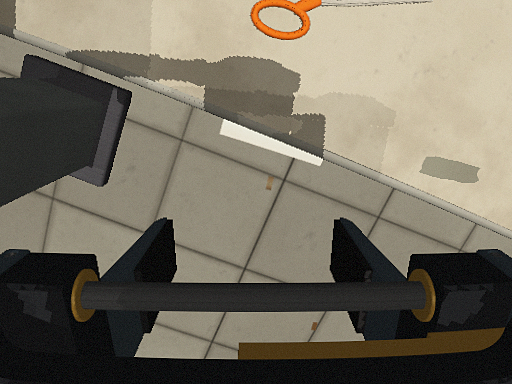

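The move was refused because every key is required. This wrist view is still the start pose, with only the table edge and scissors at (280,18).

>>> carry_out:
  targets:
    - {"tx": 20, "ty": -17, "tz": -5, "rx": 0, "ry": 0, "rz": -0.06, "grip": 91}
    - {"tx": 60, "ty": -51, "tz": -15, "rx": 0, "ry": 0, "rz": -0.16, "grip": 91}
    - {"tx": 110, "ty": -93, "tz": -25, "rx": 0, "ry": 0, "rz": -0.28, "grip": 91}
    - {"tx": 160, "ty": -135, "tz": -35, "rx": 0, "ry": 0, "rz": -0.4, "grip": 91}
    - {"tx": 210, "ty": -178, "tz": -46, "rx": 0, "ry": 0, "rz": -0.52, "grip": 91}
    - {"tx": 260, "ty": -220, "tz": -46, "rx": 0, "ry": 0, "rz": -0.64, "grip": 91}
    - {"tx": 310, "ty": -262, "tz": -46, "rx": 0, "ry": 0, "rz": -0.76, "grip": 91}
    - {"tx": 360, "ty": -305, "tz": -46, "rx": 0, "ry": 0, "rz": -0.88, "grip": 91}
    - {"tx": 410, "ty": -347, "tz": -46, "rx": 0, "ry": 0, "rz": -1.0, "grip": 91}
    - {"tx": 450, "ty": -381, "tz": -46, "rx": 0, "ry": 0, "rz": -1.1, "grip": 91}
    - {"tx": 480, "ty": -406, "tz": -46, "rx": 0, "ry": 0, "rz": -1.17, "grip": 91}
    - {"tx": 495, "ty": -419, "tz": -46, "rx": 0, "ry": 0, "rz": -1.21, "grip": 91}
    - {"tx": 501, "ty": -424, "tz": -46, "rx": 0, "ry": 0, "rz": -1.219, "grip": 78}
    - {"tx": 501, "ty": -424, "tz": -46, "rx": 0, "ry": 0, "rz": -1.219, "grip": 78}
    - {"tx": 501, "ty": -424, "tz": -46, "rx": 0, "ry": 0, "rz": -1.219, "grip": 78}
    - {"tx": 501, "ty": -424, "tz": -46, "rx": 0, "ry": 0, "rz": -1.219, "grip": 78}

```text
t: 2.15
ee_pos: [0.5395, -0.0013, 0.26]
tcp_rot: [2.191, 2.252, -0.0]
force: [0.2, 0.7, -0.7]
gripper_width: 0.0779
gripper_force: 0.0
```

```bash
python3 - <<'E'
from wr import *
d,w=wrist('w1');z=w[...,2]
fit(w,(z>.065)&(z<.1),'upper')
fit(w,(z>.03)&(z<.055),'lower')
fit(w,(z>.015)&(z<.03),'box')
from go import shift; shift(587,3,130,1.60)
E
```

```text
upper px [440   0  72  28 680] c [772.2 170.3] sz [21.9 87.7] long yaw -0.15 zmed 74.0
upper px [457   3  21  14 173] c [756.1 178.3] sz [10.2 13.7] long yaw -0.062 zmed 83.2
upper px [ 181   95   55  134 6460] c [489.4   4.8] sz [ 54.8 149.8] long yaw -1.543 zmed 80.1
upper px [ 270   99   54  134 6511] c [585.9   2.7] sz [ 55.3 151.4] long yaw -1.541 zmed 80.0
upper px [ 429  164   56   49 2068] c [778.6 -13.8] sz [59.3 46.2] long yaw 0.324 zmed 91.1
lower px [426   0  86  31 467] c [785.2 171.3] sz [ 29.6 118. ] long yaw -0.193 zmed 41.7
lower px [450   0  25   9  96] c [764.7 195.2] sz [27.2  6.6] long yaw 0.045 zmed 44.4
lower px [461  13  14   7  60] c [778.5 179.8] sz [4.1 8.8] long yaw -1.113 zmed 46.6
lower px [423  67  35  62 735] c [756.3  87.1] sz [30.5 70.8] long yaw -1.473 zmed 44.5
lower px [ 187   79  131   66 3400] c [535.6  62.1] sz [150.8  72.7] long yaw 0.018 zmed 40.0
lower px [416 159  45  44 622] c [777.9 -14.3] sz [49.3 42.7] long yaw 0.317 zmed 42.4
lower px [505 178   7  35 151] c [890.9 -36. ] sz [ 8.9 50.8] long yaw -1.317 zmed 34.2
lower px [ 196  193  11
[... 1068 characters left out ...]
1.4 14.8] long yaw 1.559 zmed 16.9
box px [103 160  36  23 337] c [362.6 -18.4] sz [28.5 48.1] long yaw -0.171 zmed 17.0
box px [498 166  14  50 307] c [896.8 -34.6] sz [19.7 74.9] long yaw -1.318 zmed 21.8
box px [ 93 172  47  25 366] c [354.4 -39.6] sz [32.6 63.2] long yaw -0.146 zmed 16.8
box px [435 236  59  17 318] c [ 846.3 -107.3] sz [84.5 14.9] long yaw 0.269 zmed 22.4
box px [103 245  43  28 540] c [ 360.3 -148. ] sz [59.9 38.6] long yaw 0.094 zmed 24.0
box px [291 248  33  35 773] c [ 622.4 -155.9] sz [37.9 52.5] long yaw -1.217 zmed 24.1
box px [255 312   7  30  66] c [ 553.2 -263.6] sz [57.6  4. ] long yaw 1.491 zmed 15.9
t 2.2 shift [  2.8  47.5 130. ] rot [-0.     0.    -0.001]
```

View pics/w1.png

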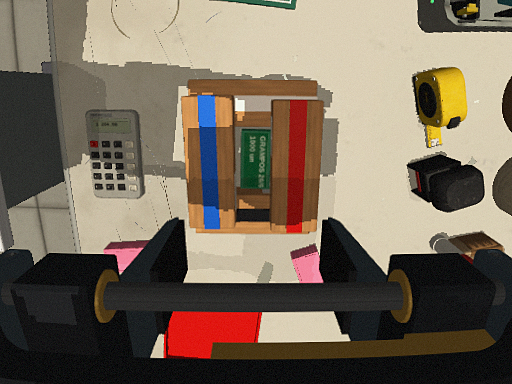

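The wrist view shows blue at (210,163), red at (293,165) and the green box at (255,160). The depth fits agree with the top camera to within 2 mm. Next I grip the red carton.

>>> carry_out:
  grip_force: 25
  targets:
    - {"tx": 3, "ty": 30, "tz": 20, "rx": 0, "ry": 0, "rz": 0, "grip": 78}
    - {"tx": 3, "ty": 47, "tz": 60, "rx": 0, "ry": 0, "rz": 0, "grip": 78}
    - {"tx": 3, "ty": 47, "tz": 100, "rx": 0, "ry": 0, "rz": 0, "grip": 78}
    - {"tx": 3, "ty": 47, "tz": 135, "rx": 0, "ry": 0, "rz": 0, "grip": 78}
    - {"tx": 3, "ty": 47, "tz": 160, "rx": 0, "ry": 0, "rz": 0, "grip": 78}
    - {"tx": 3, "ty": 47, "tz": 185, "rx": 0, "ry": 0, "rz": 0, "grip": 78}
    - {"tx": 3, "ty": 47, "tz": 203, "rx": 0, "ry": 0, "rz": 0, "grip": 78}
    - {"tx": 3, "ty": 47, "tz": 212, "rx": 0, "ry": 0, "rz": 0, "grip": 78}
    - {"tx": 3, "ty": 47, "tz": 212, "rx": 0, "ry": 0, "rz": 0, "grip": 78}
    - {"tx": 3, "ty": 47, "tz": 212, "rx": 0, "ry": 0, "rz": 0, "grip": 78}
    - {"tx": 3, "ty": 47, "tz": 212, "rx": 0, "ry": 0, "rz": 0, "grip": 60}
    - {"tx": 3, "ty": 47, "tz": 212, "rx": 0, "ry": 0, "rz": 0, "grip": 45}
    - {"tx": 3, "ty": 47, "tz": 212, "rx": 0, "ry": 0, "rz": 0, "grip": 45}
    - {"tx": 3, "ty": 47, "tz": 212, "rx": 0, "ry": 0, "rz": 0, "grip": 45}
    - {"tx": 3, "ty": 47, "tz": 212, "rx": 0, "ry": 0, "rz": 0, "grip": 45}

```text
t: 4.08
ee_pos: [0.5868, 0.004, 0.0482]
tcp_rot: [2.189, 2.253, 0.0]
force: [-0.0, 0.5, 6.3]
gripper_width: 0.0538
gripper_force: 25.0
```

>>> carry_out:
  targets:
    - {"tx": 0, "ty": 0, "tz": -6, "rx": 0, "ry": 0, "rz": 0, "grip": 45}
    - {"tx": 0, "ty": 0, "tz": -20, "rx": 0, "ry": 0, "rz": 0, "grip": 45}
    - {"tx": 0, "ty": 0, "tz": -45, "rx": 0, "ry": 0, "rz": 0, "grip": 45}
    - {"tx": 10, "ty": -2, "tz": -65, "rx": 0, "ry": 0, "rz": 0, "grip": 45}
    - {"tx": 35, "ty": -6, "tz": -70, "rx": 0, "ry": 0, "rz": 0, "grip": 45}
    - {"tx": 75, "ty": -13, "tz": -70, "rx": 0, "ry": 0, "rz": 0, "grip": 45}
    - {"tx": 115, "ty": -21, "tz": -70, "rx": 0, "ry": 0, "rz": 0, "grip": 45}
    - {"tx": 155, "ty": -28, "tz": -70, "rx": 0, "ry": 0, "rz": 0, "grip": 45}
    - {"tx": 195, "ty": -35, "tz": -70, "rx": 0, "ry": 0, "rz": 0, "grip": 45}
    - {"tx": 235, "ty": -42, "tz": -60, "rx": 0, "ry": 0, "rz": 0, "grip": 45}
    - {"tx": 265, "ty": -47, "tz": -40, "rx": 0, "ry": 0, "rz": 0, "grip": 45}
    - {"tx": 281, "ty": -50, "tz": -15, "rx": 0, "ry": 0, "rz": 0, "grip": 45}
    - {"tx": 281, "ty": -50, "tz": 8, "rx": 0, "ry": 0, "rz": 0, "grip": 45}
    - {"tx": 281, "ty": -50, "tz": 22, "rx": 0, "ry": 0, "rz": 0, "grip": 45}
    - {"tx": 281, "ty": -50, "tz": 31, "rx": 0, "ry": 0, "rz": 0, "grip": 45}
    - {"tx": 281, "ty": -50, "tz": 36, "rx": 0, "ry": 0, "rz": 0, "grip": 45}
    - {"tx": 281, "ty": -50, "tz": 36, "rx": 0, "ry": 0, "rz": 0, "grip": 45}
    - {"tx": 281, "ty": -50, "tz": 36, "rx": 0, "ry": 0, "rz": 0, "grip": 45}

```text
t: 6.32
ee_pos: [0.5289, 0.2834, 0.0124]
tcp_rot: [2.189, 2.253, 0.001]
force: [-0.0, 0.0, -3.0]
gripper_width: 0.0536
gripper_force: 25.0
```

>>> carry_out:
  targets:
    - {"tx": 0, "ty": 0, "tz": 1, "rx": 0, "ry": 0, "rz": 0, "grip": 45}
    - {"tx": 0, "ty": 0, "tz": 1, "rx": 0, "ry": 0, "rz": 0, "grip": 60}
    - {"tx": 0, "ty": 0, "tz": 1, "rx": 0, "ry": 0, "rz": 0, "grip": 78}
    - {"tx": 0, "ty": 0, "tz": 1, "rx": 0, "ry": 0, "rz": 0, "grip": 78}
    - {"tx": 0, "ty": 0, "tz": 1, "rx": 0, "ry": 0, "rz": 0, "grip": 78}
    - {"tx": 0, "ty": 0, "tz": -20, "rx": 0, "ry": 0, "rz": 0, "grip": 78}
    - {"tx": 0, "ty": 0, "tz": -55, "rx": 0, "ry": 0, "rz": 0, "grip": 78}
    - {"tx": -20, "ty": -3, "tz": -100, "rx": 0, "ry": 0, "rz": 0, "grip": 78}
    - {"tx": -60, "ty": -10, "tz": -118, "rx": 0, "ry": 0, "rz": 0, "grip": 78}
    - {"tx": -110, "ty": -18, "tz": -118, "rx": 0, "ry": 0, "rz": 0, "grip": 78}
    - {"tx": -160, "ty": -27, "tz": -118, "rx": 0, "ry": 0, "rz": 0, "grip": 78}
    - {"tx": -210, "ty": -35, "tz": -118, "rx": 0, "ry": 0, "rz": 0, "grip": 78}
    - {"tx": -255, "ty": -43, "tz": -118, "rx": 0, "ry": 0, "rz": 0, "grip": 78}
    - {"tx": -278, "ty": -47, "tz": -110, "rx": 0, "ry": 0, "rz": 0, "grip": 78}
    - {"tx": -278, "ty": -47, "tz": -90, "rx": 0, "ry": 0, "rz": 0, "grip": 78}
    - {"tx": -278, "ty": -47, "tz": -65, "rx": 0, "ry": 0, "rz": 0, "grip": 78}
    - {"tx": -278, "ty": -47, "tz": -45, "rx": 0, "ry": 0, "rz": 0, "grip": 78}
    - {"tx": -278, "ty": -47, "tz": -36, "rx": 0, "ry": 0, "rz": 0, "grip": 78}
    - {"tx": -278, "ty": -47, "tz": -36, "rx": 0, "ry": 0, "rz": 0, "grip": 78}

```text
t: 8.7
ee_pos: [0.4895, 0.0042, 0.0478]
tcp_rot: [-2.189, -2.253, 0.001]
force: [0.8, 0.6, 0.9]
gripper_width: 0.0783
gripper_force: 0.0
```

>>> carry_out:
  targets:
    - {"tx": 0, "ty": 0, "tz": 0, "rx": 0, "ry": 0, "rz": 0, "grip": 60}
    - {"tx": 0, "ty": 0, "tz": 0, "rx": 0, "ry": 0, "rz": 0, "grip": 45}
    - {"tx": 0, "ty": 0, "tz": 0, "rx": 0, "ry": 0, "rz": 0, "grip": 45}
    - {"tx": 0, "ty": 0, "tz": 0, "rx": 0, "ry": 0, "rz": 0, "grip": 45}
    - {"tx": 0, "ty": 0, "tz": 0, "rx": 0, "ry": 0, "rz": 0, "grip": 45}

```text
t: 9.32
ee_pos: [0.49, 0.0041, 0.0484]
tcp_rot: [2.189, 2.253, 0.001]
force: [-0.2, 0.4, 6.5]
gripper_width: 0.0541
gripper_force: 25.0
```

>>> carry_out:
  targets:
    - {"tx": 0, "ty": 0, "tz": -6, "rx": 0, "ry": 0, "rz": 0, "grip": 45}
    - {"tx": 0, "ty": 0, "tz": -20, "rx": 0, "ry": 0, "rz": 0, "grip": 45}
    - {"tx": 0, "ty": 0, "tz": -45, "rx": 0, "ry": 0, "rz": 0, "grip": 45}
    - {"tx": 10, "ty": -2, "tz": -65, "rx": 0, "ry": 0, "rz": 0, "grip": 45}
    - {"tx": 35, "ty": -8, "tz": -70, "rx": 0, "ry": 0, "rz": 0, "grip": 45}
    - {"tx": 75, "ty": -16, "tz": -70, "rx": 0, "ry": 0, "rz": 0, "grip": 45}
    - {"tx": 115, "ty": -25, "tz": -70, "rx": 0, "ry": 0, "rz": 0, "grip": 45}
    - {"tx": 155, "ty": -34, "tz": -70, "rx": 0, "ry": 0, "rz": 0, "grip": 45}
    - {"tx": 195, "ty": -42, "tz": -70, "rx": 0, "ry": 0, "rz": 0, "grip": 45}
    - {"tx": 235, "ty": -51, "tz": -65, "rx": 0, "ry": 0, "rz": 0, "grip": 45}
    - {"tx": 270, "ty": -59, "tz": -45, "rx": 0, "ry": 0, "rz": 0, "grip": 45}
    - {"tx": 291, "ty": -62, "tz": -18, "rx": 0, "ry": 0, "rz": 0, "grip": 45}
    - {"tx": 291, "ty": -62, "tz": 8, "rx": 0, "ry": 0, "rz": 0, "grip": 45}
    - {"tx": 291, "ty": -62, "tz": 22, "rx": 0, "ry": 0, "rz": 0, "grip": 45}
    - {"tx": 291, "ty": -62, "tz": 31, "rx": 0, "ry": 0, "rz": 0, "grip": 45}
    - {"tx": 291, "ty": -62, "tz": 36, "rx": 0, "ry": 0, "rz": 0, "grip": 45}
    - {"tx": 291, "ty": -62, "tz": 37, "rx": 0, "ry": 0, "rz": 0, "grip": 45}
    - {"tx": 291, "ty": -62, "tz": 37, "rx": 0, "ry": 0, "rz": 0, "grip": 45}

```text
t: 11.58
ee_pos: [0.4196, 0.2933, 0.0115]
tcp_rot: [2.189, 2.253, 0.001]
force: [0.1, -0.6, -2.7]
gripper_width: 0.0537
gripper_force: 25.0
```

>>> carry_out:
  targets:
    - {"tx": 0, "ty": 0, "tz": 0, "rx": 0, "ry": 0, "rz": 0, "grip": 60}
    - {"tx": 0, "ty": 0, "tz": 0, "rx": 0, "ry": 0, "rz": 0, "grip": 74}
    - {"tx": 0, "ty": 0, "tz": 0, "rx": 0, "ry": 0, "rz": 0, "grip": 74}
    - {"tx": 0, "ty": 0, "tz": 0, "rx": 0, "ry": 0, "rz": 0, "grip": 74}
    - {"tx": 0, "ty": 0, "tz": -20, "rx": 0, "ry": 0, "rz": 0, "grip": 74}
    - {"tx": 0, "ty": 0, "tz": -60, "rx": 0, "ry": 0, "rz": 0, "grip": 74}
    - {"tx": -15, "ty": 6, "tz": -105, "rx": 0, "ry": 0, "rz": 0, "grip": 74}
    - {"tx": -50, "ty": 19, "tz": -145, "rx": 0, "ry": 0, "rz": 0, "grip": 74}
    - {"tx": -95, "ty": 36, "tz": -170, "rx": 0, "ry": 0, "rz": 0, "grip": 74}
    - {"tx": -145, "ty": 55, "tz": -185, "rx": 0, "ry": 0, "rz": 0, "grip": 74}
    - {"tx": -195, "ty": 74, "tz": -190, "rx": 0, "ry": 0, "rz": 0, "grip": 74}
    - {"tx": -245, "ty": 92, "tz": -190, "rx": 0, "ry": 0, "rz": 0, "grip": 74}
    - {"tx": -280, "ty": 106, "tz": -190, "rx": 0, "ry": 0, "rz": 0, "grip": 74}
    - {"tx": -297, "ty": 112, "tz": -190, "rx": 0, "ry": 0, "rz": 0, "grip": 74}
    - {"tx": -297, "ty": 112, "tz": -190, "rx": 0, "ry": 0, "rz": 0, "grip": 74}
    - {"tx": -297, "ty": 112, "tz": -190, "rx": 0, "ry": 0, "rz": 0, "grip": 74}

```text
t: 13.58
ee_pos: [0.5393, 0.0006, 0.2008]
tcp_rot: [-2.188, -2.254, 0.0]
force: [0.1, 0.3, 0.6]
gripper_width: 0.074
gripper_force: 0.0
```

```bash
python3 - <<'E'
from wr import *
d,w=wrist('w2');z=w[...,2]
X,Y=w[...,0],w[...,1]
a=(X>.43)&(X<.65)&(abs(Y)<.12)
fit(w,a&(z>.034)&(z<.055),'lower')
fit(w,a&(abs(Y)<.06)&(z>.018)&(z<.03),'box')
d=save('top','top2');w=cloud(d);z=w[...,2];X,Y=w[...,0],w[...,1]
fit(w,(X<.65)&(Y>.17)&(Y<.4)&(z>.03)&(z<.06),'matcartons')
f=d['frame'].astype(int);m=(f[...,0]>120)&(f[...,1]<60)&(Y<-.15)&(X<.6)&(X>.4)
fit(w,m,'tray')
v,u=np.nonzero(m);print(u.min(),u.max(),v.min(),v.max())
q=w[195:270,340:405].reshape(-1,3);q=q[(q[:,2]>.011)&(q[:,2]<.02)];print(rect(q))
E
```

```text
lower px [ 176   79  153   57 8284] c [535.3  71.1] sz [151.5  54.4] long yaw 0.022 zmed 40.0
lower px [ 185  210  136   47 5822] c [539.3 -66.7] sz [148.5  54.8] long yaw 0.018 zmed 39.9
box px [ 238  138   37   68 2326] c [5.408e+02 1.000e-01] sz [75.6 38.3] long yaw 1.57 zmed 24.3
box px [188 205 131   7 448] c [538.8 -40.6] sz [147.4   2.4] long yaw 0.02 zmed 24.4
matcartons px [ 121  206   56   23 1130] c [528.9 285.4] sz [ 54.7 144.2] long yaw 1.602 zmed 43.4
matcartons px [116 248  50  25 925] c [421.1 303.2] sz [ 54.6 127.2] long yaw -1.535 zmed 43.7
tray px [ 350  203   48   60 1118] c [ 480.3 -286.8] sz [121.5 148.8] long yaw -0.064 zmed 4.8
tray px [348 207  18  54 112] c [ 475.1 -227.8] sz [138.4  44.4] long yaw 0.214 zmed 15.4
348 397 203 262
((481.17266845703125, -285.6169128417969), (126.71412658691406, 148.63462829589844), 84.9145278930664)
```

View pics/top2.png

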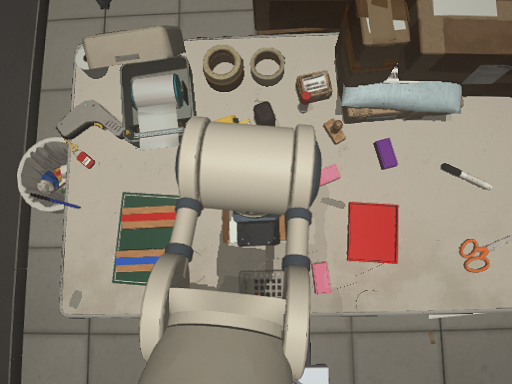

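Red at (148,217) and blue at (140,262) both lie flat on the mat, and the tray at (373,233) is clear. Next is the staples box.

>>> carry_out:
  grip_force: 15
  targets:
    - {"tx": -1, "ty": 1, "tz": 30, "rx": 0, "ry": 0, "rz": 0, "grip": 66}
    - {"tx": -1, "ty": 1, "tz": 75, "rx": 0, "ry": 0, "rz": 0, "grip": 66}
    - {"tx": -1, "ty": 1, "tz": 115, "rx": 0, "ry": 0, "rz": 0, "grip": 66}
    - {"tx": -1, "ty": 1, "tz": 145, "rx": 0, "ry": 0, "rz": 0, "grip": 66}
    - {"tx": -1, "ty": 1, "tz": 170, "rx": 0, "ry": 0, "rz": 0, "grip": 66}
    - {"tx": -1, "ty": 1, "tz": 187, "rx": 0, "ry": 0, "rz": 0, "grip": 66}
    - {"tx": -1, "ty": 1, "tz": 195, "rx": 0, "ry": 0, "rz": 0, "grip": 66}
    - {"tx": -1, "ty": 1, "tz": 195, "rx": 0, "ry": 0, "rz": 0, "grip": 66}
    - {"tx": -1, "ty": 1, "tz": 195, "rx": 0, "ry": 0, "rz": 0, "grip": 50}
    - {"tx": -1, "ty": 1, "tz": 195, "rx": 0, "ry": 0, "rz": 0, "grip": 30}
    - {"tx": -1, "ty": 1, "tz": 195, "rx": 0, "ry": 0, "rz": 0, "grip": 30}
    - {"tx": -1, "ty": 1, "tz": 195, "rx": 0, "ry": 0, "rz": 0, "grip": 30}
    - {"tx": -1, "ty": 1, "tz": 195, "rx": 0, "ry": 0, "rz": 0, "grip": 30}

```text
t: 15.3
ee_pos: [0.5411, -0.0014, 0.0063]
tcp_rot: [2.189, 2.253, 0.001]
force: [-0.6, -0.3, 6.6]
gripper_width: 0.0376
gripper_force: 14.9
```

>>> carry_out:
  targets:
    - {"tx": 0, "ty": 0, "tz": -6, "rx": 0, "ry": 0, "rz": 0, "grip": 30}
    - {"tx": 0, "ty": 0, "tz": -25, "rx": 0, "ry": 0, "rz": 0, "grip": 30}
    - {"tx": 0, "ty": 0, "tz": -55, "rx": 0, "ry": 0, "rz": 0, "grip": 30}
    - {"tx": 0, "ty": 0, "tz": -90, "rx": 0, "ry": 0, "rz": 0, "grip": 30}
    - {"tx": -20, "ty": -5, "tz": -110, "rx": 0, "ry": 0, "rz": 0, "grip": 30}
    - {"tx": -60, "ty": -15, "tz": -115, "rx": 0, "ry": 0, "rz": 0, "grip": 30}
    - {"tx": -100, "ty": -24, "tz": -115, "rx": 0, "ry": 0, "rz": 0, "grip": 30}
    - {"tx": -140, "ty": -34, "tz": -115, "rx": 0, "ry": 0, "rz": 0, "grip": 30}
    - {"tx": -180, "ty": -44, "tz": -115, "rx": 0, "ry": 0, "rz": 0, "grip": 30}
    - {"tx": -220, "ty": -53, "tz": -115, "rx": 0, "ry": 0, "rz": 0, "grip": 30}
    - {"tx": -260, "ty": -63, "tz": -105, "rx": 0, "ry": 0, "rz": 0, "grip": 30}
    - {"tx": -283, "ty": -68, "tz": -80, "rx": 0, "ry": 0, "rz": 0, "grip": 30}
    - {"tx": -283, "ty": -68, "tz": -50, "rx": 0, "ry": 0, "rz": 0, "grip": 30}
    - {"tx": -283, "ty": -68, "tz": -27, "rx": 0, "ry": 0, "rz": 0, "grip": 30}
    - {"tx": -283, "ty": -68, "tz": -12, "rx": 0, "ry": 0, "rz": 0, "grip": 30}
    - {"tx": -283, "ty": -68, "tz": -5, "rx": 0, "ry": 0, "rz": 0, "grip": 30}
    - {"tx": -283, "ty": -68, "tz": -5, "rx": 0, "ry": 0, "rz": 0, "grip": 30}
    - {"tx": -283, "ty": -68, "tz": -5, "rx": 0, "ry": 0, "rz": 0, "grip": 45}
    - {"tx": -283, "ty": -68, "tz": -5, "rx": 0, "ry": 0, "rz": 0, "grip": 60}
    - {"tx": -283, "ty": -68, "tz": -5, "rx": 0, "ry": 0, "rz": 0, "grip": 60}

```text
t: 17.8
ee_pos: [0.4812, -0.2863, 0.0113]
tcp_rot: [2.189, 2.253, 0.0]
force: [-0.1, 0.2, 0.3]
gripper_width: 0.0593
gripper_force: 0.0
```

>>> carry_out:
  targets:
    - {"tx": 0, "ty": 0, "tz": -15, "rx": 0, "ry": 0, "rz": 0, "grip": 60}
    - {"tx": 0, "ty": 0, "tz": -50, "rx": 0, "ry": 0, "rz": 0, "grip": 60}
    - {"tx": 0, "ty": 0, "tz": -100, "rx": 0, "ry": 0, "rz": 0, "grip": 60}
    - {"tx": 0, "ty": 0, "tz": -150, "rx": 0, "ry": 0, "rz": 0, "grip": 78}
    - {"tx": 0, "ty": 0, "tz": -190, "rx": 0, "ry": 0, "rz": 0, "grip": 78}
    - {"tx": 0, "ty": 0, "tz": -200, "rx": 0, "ry": 0, "rz": 0, "grip": 78}
    - {"tx": 0, "ty": 0, "tz": -200, "rx": 0, "ry": 0, "rz": 0, "grip": 78}

```text
t: 18.68
ee_pos: [0.4811, -0.2862, 0.2117]
tcp_rot: [2.188, 2.253, 0.0]
force: [-0.6, -0.1, -0.5]
gripper_width: 0.0779
gripper_force: 0.0
```

```bash
python3 - <<'E'
from wr import *
d=save('top','top3');w=cloud(d);z=w[...,2];X,Y=w[...,0],w[...,1]
fit(w,(X<.65)&(Y>.17)&(Y<.4)&(z>.03)&(z<.06),'matcartons')
fit(w,(X>.43)&(X<.65)&(abs(Y)<.12)&(z>.03)&(z<.055),'lower')
d,w=wrist('w3');z=w[...,2];X,Y=w[...,0],w[...,1]
fit(w,(X>.38)&(X<.58)&(abs(Y+.286)<.07)&(z>.021)&(z<.04),'box')
from go import shift; shift(529,284.5,150,1.602); shift(529,284.5,12,1.602)
E
```

```text
matcartons px [ 121  205   61   24 1258] c [528.9 280.7] sz [ 54.5 153.3] long yaw -1.539 zmed 43.3
matcartons px [ 116  248   60   25 1317] c [421.6 291.3] sz [ 54.7 150.6] long yaw 1.607 zmed 43.6
lower px [ 275  180   25   61 1275] c [541.  -66.9] sz [150.3  54.2] long yaw 0.021 zmed 40.5
lower px [ 222  183   22   60 1223] c [537.1  70.8] sz [150.7  51.8] long yaw 0.02 zmed 40.4
box px [ 236  136   35   67 2277] c [ 479.5 -284.9] sz [38.4 75.1] long yaw -1.553 zmed 28.4
t 18.775 shift [568.6  65.1  60.5] rot [-0.001 -0.001 -0.002]
t 18.775 shift [568.5  65.3 198.5] rot [-0.001 -0.001 -0.002]
```

View pics/w3.png

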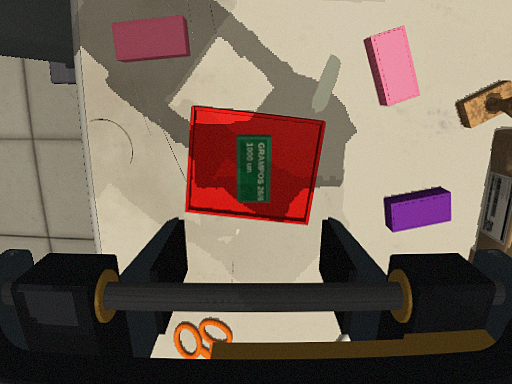

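The staples box stands upright in the tray at (254,168). Going back for red.

>>> carry_out:
  grip_force: 25
  targets:
    - {"tx": 20, "ty": 2, "tz": 0, "rx": 0, "ry": 0, "rz": 0, "grip": 78}
    - {"tx": 60, "ty": 7, "tz": 0, "rx": 0, "ry": 0, "rz": 0, "grip": 78}
    - {"tx": 110, "ty": 13, "tz": 0, "rx": 0, "ry": 0, "rz": 0, "grip": 78}
    - {"tx": 160, "ty": 18, "tz": 0, "rx": 0, "ry": 0, "rz": 0, "grip": 78}
    - {"tx": 210, "ty": 24, "tz": 0, "rx": 0, "ry": 0, "rz": 0, "grip": 78}
    - {"tx": 260, "ty": 30, "tz": 0, "rx": 0, "ry": 0, "rz": 0, "grip": 78}
    - {"tx": 310, "ty": 36, "tz": 0, "rx": 0, "ry": 0, "rz": 0, "grip": 78}
    - {"tx": 360, "ty": 41, "tz": 0, "rx": 0, "ry": 0, "rz": 0, "grip": 78}
    - {"tx": 410, "ty": 47, "tz": 10, "rx": 0, "ry": 0, "rz": 0, "grip": 78}
    - {"tx": 460, "ty": 53, "tz": 25, "rx": 0, "ry": 0, "rz": 0, "grip": 78}
    - {"tx": 505, "ty": 58, "tz": 50, "rx": 0, "ry": 0, "rz": 0, "grip": 78}
    - {"tx": 545, "ty": 62, "tz": 85, "rx": 0, "ry": 0, "rz": 0, "grip": 78}
    - {"tx": 567, "ty": 65, "tz": 115, "rx": 0, "ry": 0, "rz": 0, "grip": 78}
    - {"tx": 567, "ty": 65, "tz": 135, "rx": 0, "ry": 0, "rz": 0, "grip": 78}
    - {"tx": 567, "ty": 65, "tz": 160, "rx": 0, "ry": 0, "rz": 0, "grip": 78}
    - {"tx": 567, "ty": 65, "tz": 182, "rx": 0, "ry": 0, "rz": 0, "grip": 78}
    - {"tx": 567, "ty": 65, "tz": 195, "rx": 0, "ry": 0, "rz": 0, "grip": 78}
    - {"tx": 567, "ty": 65, "tz": 199, "rx": 0, "ry": 0, "rz": 0, "grip": 78}
    - {"tx": 567, "ty": 65, "tz": 199, "rx": 0, "ry": 0, "rz": 0, "grip": 78}
    - {"tx": 567, "ty": 65, "tz": 199, "rx": 0, "ry": 0, "rz": 0, "grip": 78}

```text
t: 21.28
ee_pos: [0.53, 0.2826, 0.0126]
tcp_rot: [2.189, 2.253, 0.002]
force: [1.1, -0.2, -0.3]
gripper_width: 0.0778
gripper_force: 0.0
```

>>> carry_out:
  targets:
    - {"tx": 0, "ty": 0, "tz": 0, "rx": 0, "ry": 0, "rz": 0, "grip": 60}
    - {"tx": 0, "ty": 0, "tz": 0, "rx": 0, "ry": 0, "rz": 0, "grip": 45}
    - {"tx": 0, "ty": 0, "tz": 0, "rx": 0, "ry": 0, "rz": 0, "grip": 45}
    - {"tx": 0, "ty": 0, "tz": 0, "rx": 0, "ry": 0, "rz": 0, "grip": 45}
    - {"tx": 0, "ty": 0, "tz": 0, "rx": 0, "ry": 0, "rz": 0, "grip": 45}

```text
t: 21.9
ee_pos: [0.5296, 0.2824, 0.0121]
tcp_rot: [2.189, 2.253, 0.0]
force: [-1.4, -0.3, 6.2]
gripper_width: 0.0539
gripper_force: 25.0
```

```bash
python3 go.py 586.8 4 48.5 1.602
```

```text
t 21.9 shift [-280.    49.1  -36.4] rot [ 0.    -0.    -0.002]
```

>>> carry_out:
  targets:
    - {"tx": 0, "ty": 0, "tz": -6, "rx": 0, "ry": 0, "rz": 0, "grip": 45}
    - {"tx": 0, "ty": 0, "tz": -25, "rx": 0, "ry": 0, "rz": 0, "grip": 45}
    - {"tx": 0, "ty": 0, "tz": -55, "rx": 0, "ry": 0, "rz": 0, "grip": 45}
    - {"tx": -10, "ty": 2, "tz": -85, "rx": 0, "ry": 0, "rz": 0, "grip": 45}
    - {"tx": -35, "ty": 6, "tz": -105, "rx": 0, "ry": 0, "rz": 0, "grip": 45}
    - {"tx": -75, "ty": 13, "tz": -105, "rx": 0, "ry": 0, "rz": 0, "grip": 45}
    - {"tx": -115, "ty": 20, "tz": -105, "rx": 0, "ry": 0, "rz": 0, "grip": 45}
    - {"tx": -155, "ty": 27, "tz": -105, "rx": 0, "ry": 0, "rz": 0, "grip": 45}
    - {"tx": -195, "ty": 34, "tz": -105, "rx": 0, "ry": 0, "rz": 0, "grip": 45}
    - {"tx": -230, "ty": 40, "tz": -105, "rx": 0, "ry": 0, "rz": 0, "grip": 45}
    - {"tx": -260, "ty": 46, "tz": -100, "rx": 0, "ry": 0, "rz": 0, "grip": 45}
    - {"tx": -277, "ty": 49, "tz": -90, "rx": 0, "ry": 0, "rz": 0, "grip": 45}
    - {"tx": -281, "ty": 49, "tz": -72, "rx": 0, "ry": 0, "rz": 0, "grip": 45}
    - {"tx": -281, "ty": 49, "tz": -55, "rx": 0, "ry": 0, "rz": 0, "grip": 45}
    - {"tx": -281, "ty": 49, "tz": -44, "rx": 0, "ry": 0, "rz": 0, "grip": 45}
    - {"tx": -281, "ty": 49, "tz": -39, "rx": 0, "ry": 0, "rz": 0, "grip": 45}
    - {"tx": -281, "ty": 49, "tz": -37, "rx": 0, "ry": 0, "rz": 0, "grip": 45}
    - {"tx": -281, "ty": 49, "tz": -37, "rx": 0, "ry": 0, "rz": 0, "grip": 45}
    - {"tx": -281, "ty": 49, "tz": -37, "rx": 0, "ry": 0, "rz": 0, "grip": 45}

```text
t: 24.28
ee_pos: [0.587, 0.003, 0.0493]
tcp_rot: [2.188, 2.253, 0.001]
force: [-0.0, 0.3, -2.6]
gripper_width: 0.0539
gripper_force: 25.0
```

>>> carry_out:
  targets:
    - {"tx": 0, "ty": 0, "tz": 0.5, "rx": 0, "ry": 0, "rz": 0, "grip": 45}
    - {"tx": 0, "ty": 0, "tz": 0.5, "rx": 0, "ry": 0, "rz": 0, "grip": 60}
    - {"tx": 0, "ty": 0, "tz": 0.5, "rx": 0, "ry": 0, "rz": 0, "grip": 76}
    - {"tx": 0, "ty": 0, "tz": 0.5, "rx": 0, "ry": 0, "rz": 0, "grip": 76}
    - {"tx": 0, "ty": 0, "tz": 0.5, "rx": 0, "ry": 0, "rz": 0, "grip": 76}
    - {"tx": 0, "ty": 0, "tz": -20, "rx": 0, "ry": 0, "rz": 0, "grip": 76}
    - {"tx": 0, "ty": 0, "tz": -60, "rx": 0, "ry": 0, "rz": 0, "grip": 76}
    - {"tx": 20, "ty": -11, "tz": -90, "rx": 0, "ry": 0, "rz": 0, "grip": 76}
    - {"tx": 60, "ty": -32, "tz": -95, "rx": 0, "ry": 0, "rz": 0, "grip": 76}
    - {"tx": 105, "ty": -56, "tz": -95, "rx": 0, "ry": 0, "rz": 0, "grip": 76}
    - {"tx": 150, "ty": -80, "tz": -95, "rx": 0, "ry": 0, "rz": 0, "grip": 76}
    - {"tx": 195, "ty": -104, "tz": -95, "rx": 0, "ry": 0, "rz": 0, "grip": 76}
    - {"tx": 240, "ty": -128, "tz": -90, "rx": 0, "ry": 0, "rz": 0, "grip": 76}
    - {"tx": 275, "ty": -147, "tz": -75, "rx": 0, "ry": 0, "rz": 0, "grip": 76}
    - {"tx": 295, "ty": -158, "tz": -50, "rx": 0, "ry": 0, "rz": 0, "grip": 76}
    - {"tx": 295, "ty": -158, "tz": -15, "rx": 0, "ry": 0, "rz": 0, "grip": 76}
    - {"tx": 295, "ty": -158, "tz": 15, "rx": 0, "ry": 0, "rz": 0, "grip": 76}
    - {"tx": 295, "ty": -158, "tz": 32, "rx": 0, "ry": 0, "rz": 0, "grip": 76}
    - {"tx": 295, "ty": -158, "tz": 38, "rx": 0, "ry": 0, "rz": 0, "grip": 76}
    - {"tx": 295, "ty": -158, "tz": 38, "rx": 0, "ry": 0, "rz": 0, "grip": 76}

```text
t: 26.78
ee_pos: [0.4203, 0.2933, 0.011]
tcp_rot: [-2.189, -2.253, 0.0]
force: [-0.2, 0.8, -0.1]
gripper_width: 0.076
gripper_force: 0.0
```

>>> carry_out:
  targets:
    - {"tx": 0, "ty": 0, "tz": 0, "rx": 0, "ry": 0, "rz": 0, "grip": 60}
    - {"tx": 0, "ty": 0, "tz": 0, "rx": 0, "ry": 0, "rz": 0, "grip": 45}
    - {"tx": 0, "ty": 0, "tz": 0, "rx": 0, "ry": 0, "rz": 0, "grip": 45}
    - {"tx": 0, "ty": 0, "tz": 0, "rx": 0, "ry": 0, "rz": 0, "grip": 45}
    - {"tx": 0, "ty": 0, "tz": 0, "rx": 0, "ry": 0, "rz": 0, "grip": 45}

```text
t: 27.4
ee_pos: [0.4204, 0.2934, 0.0114]
tcp_rot: [2.189, 2.253, 0.001]
force: [-1.5, -1.1, 7.7]
gripper_width: 0.0537
gripper_force: 25.0
```

```bash
python3 - <<'E'
from go import *
s=monitor.get_state(); print(s['ee_pos'],s['gripper_width'])
y=4.1+(s['ee_pos'][1]*1000-293.3); z=48.4+s['ee_pos'][2]*1000-11.0+.5
shift(490,y,z,1.602)
E
```

```text
[0.42043896 0.29337788 0.01141757] 0.05368829365327028
t 27.4 shift [-291.1   61.2  -38. ] rot [ 0.001 -0.    -0.002]
```

>>> carry_out:
  targets:
    - {"tx": 0, "ty": 0, "tz": -6, "rx": 0, "ry": 0, "rz": 0, "grip": 45}
    - {"tx": 0, "ty": 0, "tz": -25, "rx": 0, "ry": 0, "rz": 0, "grip": 45}
    - {"tx": 0, "ty": 0, "tz": -55, "rx": 0, "ry": 0, "rz": 0, "grip": 45}
    - {"tx": -10, "ty": 2, "tz": -85, "rx": 0, "ry": 0, "rz": 0, "grip": 45}
    - {"tx": -35, "ty": 7, "tz": -105, "rx": 0, "ry": 0, "rz": 0, "grip": 45}
    - {"tx": -75, "ty": 16, "tz": -105, "rx": 0, "ry": 0, "rz": 0, "grip": 45}
    - {"tx": -115, "ty": 24, "tz": -105, "rx": 0, "ry": 0, "rz": 0, "grip": 45}
    - {"tx": -155, "ty": 33, "tz": -105, "rx": 0, "ry": 0, "rz": 0, "grip": 45}
    - {"tx": -195, "ty": 41, "tz": -105, "rx": 0, "ry": 0, "rz": 0, "grip": 45}
    - {"tx": -235, "ty": 49, "tz": -105, "rx": 0, "ry": 0, "rz": 0, "grip": 45}
    - {"tx": -270, "ty": 57, "tz": -100, "rx": 0, "ry": 0, "rz": 0, "grip": 45}
    - {"tx": -287, "ty": 61, "tz": -90, "rx": 0, "ry": 0, "rz": 0, "grip": 45}
    - {"tx": -291, "ty": 61, "tz": -72, "rx": 0, "ry": 0, "rz": 0, "grip": 45}
    - {"tx": -291, "ty": 61, "tz": -55, "rx": 0, "ry": 0, "rz": 0, "grip": 45}
    - {"tx": -291, "ty": 61, "tz": -44, "rx": 0, "ry": 0, "rz": 0, "grip": 45}
    - {"tx": -291, "ty": 61, "tz": -39, "rx": 0, "ry": 0, "rz": 0, "grip": 45}
    - {"tx": -291, "ty": 61, "tz": -37, "rx": 0, "ry": 0, "rz": 0, "grip": 45}
    - {"tx": -291, "ty": 61, "tz": -37, "rx": 0, "ry": 0, "rz": 0, "grip": 45}
    - {"tx": -291, "ty": 61, "tz": -37, "rx": 0, "ry": 0, "rz": 0, "grip": 45}

```text
t: 29.78
ee_pos: [0.4899, 0.0043, 0.0484]
tcp_rot: [2.189, 2.253, 0.001]
force: [-1.0, 2.2, 5.2]
gripper_width: 0.0538
gripper_force: 25.0
```

>>> carry_out:
  targets:
    - {"tx": 0, "ty": 0, "tz": 0, "rx": 0, "ry": 0, "rz": 0, "grip": 60}
    - {"tx": 0, "ty": 0, "tz": 0, "rx": 0, "ry": 0, "rz": 0, "grip": 76}
    - {"tx": 0, "ty": 0, "tz": 0, "rx": 0, "ry": 0, "rz": 0, "grip": 76}
    - {"tx": 0, "ty": 0, "tz": 0, "rx": 0, "ry": 0, "rz": 0, "grip": 76}
    - {"tx": 0, "ty": 0, "tz": -20, "rx": 0, "ry": 0, "rz": 0, "grip": 76}
    - {"tx": 0, "ty": 0, "tz": -60, "rx": 0, "ry": 0, "rz": 0, "grip": 76}
    - {"tx": 0, "ty": 10, "tz": -110, "rx": 0, "ry": 0, "rz": 0, "grip": 76}
    - {"tx": 0, "ty": 30, "tz": -160, "rx": 0, "ry": 0, "rz": 0, "grip": 76}
    - {"tx": -3, "ty": 45, "tz": -200, "rx": 0, "ry": 0, "rz": 0, "grip": 76}
    - {"tx": -3, "ty": 50, "tz": -212, "rx": 0, "ry": 0, "rz": 0, "grip": 76}
    - {"tx": -3, "ty": 50, "tz": -212, "rx": 0, "ry": 0, "rz": 0, "grip": 76}
    - {"tx": -3, "ty": 50, "tz": -212, "rx": 0, "ry": 0, "rz": 0, "grip": 76}

```text
t: 31.28
ee_pos: [0.5386, 0.0027, 0.2584]
tcp_rot: [-2.188, -2.252, 0.003]
force: [0.4, -0.1, 0.0]
gripper_width: 0.0761
gripper_force: 0.0
```

```bash
python3 - <<'E'
from wr import *
d,w=wrist('w4');z=w[...,2];X,Y=w[...,0],w[...,1];a=(X>.43)&(X<.65)&(abs(Y)<.12)
fit(w,a&(z>.065)&(z<.1),'upper')
fit(w,a&(z>.03)&(z<.055),'lower')
fit(w,(X>.7)&(z>.055)&(Y<.15)&(z<.1),'byst')
E
```

```text
upper px [ 182   98   54  134 6436] c [488.5   5.6] sz [ 54.6 150.2] long yaw -1.547 zmed 80.1
upper px [ 271  103   55  133 6523] c [585.4   3.3] sz [ 55.1 150.3] long yaw -1.549 zmed 80.0
lower px [ 189   83  130   52 3407] c [535.5  69.7] sz [150.4  56.9] long yaw 0.022 zmed 40.0
lower px [ 197  196  113   41 1668] c [538.6 -66.9] sz [147.1  53. ] long yaw 0.031 zmed 40.0
byst px [ 435   73   34   59 1535] c [762.9  85.8] sz [33.6 65.6] long yaw -1.272 zmed 62.5
byst px [ 430  169   56   48 2097] c [778. -14.] sz [57.7 45.6] long yaw 0.346 zmed 91.3
```

View pics/w4.png

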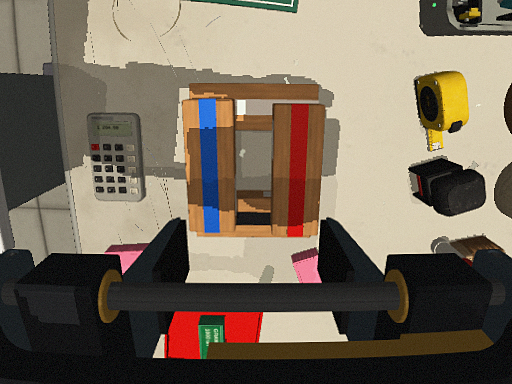

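Blue (210,166) and red (297,168) are back within about 1 mm of where they started, and the gap between them is empty. The staples box is in the tray at (212,335), the lower cartons and bystanders have not moved, and the arm is clear.

```bash
python3 -c "
from rig import ticket
print(ticket.close_job())"
```

```text
the job is handed in; nothing more can be done
None
```

I handed the job in at about 31 s: the staples box is upright in the red tray, both upper cartons are back within about 1 mm of their start by my camera measurements, and the lower cartons, date stamp and tape measure have not moved; the judge's result was not shown.

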